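# Show the green filter plate's label to the bench reader

### The job

Take the green filter plate out of its stand and show its label to the label reader: find the frosted end by its small corner notch, grip the plate by the clear green end only so that the frosted end stays uncovered, and present the label right way up (long edges level, notch still on the upper edge), tilted up to face the lens squarely with the label centred about 15 cm straight out along the lens's line of sight. Finish while still holding it there, steady in the gripper. Do not touch the reader, and leave the other plates and the breadboard where they are.

Things in the scene. Friction and masses are not known exactly. Their poses are not given: they have to be found in the camera images.
- green_plate: Glass plate to present, ~65 g, 90 (x) x 6 (y) x 50 mm (z), on its long edge in its stand, lower edge 8 mm above the bench. Origin: middle of the lower edge; z up, +x to the frosted end, +y out of the labelled face. Clear green for x -45 to 10 mm, pale frosted for 10 to 45, with a 14 x 14 mm notch in its upper corner: seen from the label's side it is at the upper left. Its yaw varies widely.
- green_plate_label (a point): Centre of the yellow 26 x 26 mm barcode label on the frosted end's +y face, at (28, 3, 18) mm in the plate's frame; same axes as the plate.
- green_plate_notch (a point): Middle of the corner notch (empty space), at (38, 0, 43) mm in the plate's frame.
- green_stand: Its stand, fixed: aluminium base 112 x 50 x 8 mm; two black cheeks 70 mm long (x), 12 thick, 10 high (top 18 mm above the bench, outer faces 33 mm apart) leave a slot 9 mm wide, 10 deep along x; low stops beyond the plate's ends. The plate lifts straight up out. Origin: centre of the underside; x is the plate's x at the start.
- amber_plate: Amber glass filter plate, 90 mm long, 6 mm thick, 50 mm tall, standing on its long edge in the slot of its own stand; a bystander, to be left alone. Origin: middle of its lower edge; z up
- red_plate: Red glass filter plate, 90 mm long, 6 mm thick, 50 mm tall, standing on its long edge in the slot of its own stand; a bystander, to be left alone. Origin: middle of its lower edge; z up
- breadboard: White solderless breadboard lying on the bench, 165 (x) x 55 (y) x 9 mm, two small chips on it; a bystander. Origin: centre of its underside
- reader: Label reader, fixed, not to be touched: dark base 120 x 120 x 14 mm, steel post 18 mm thick, 347 mm high, white camera head about 55 x 46 x 46 mm, black lens barrel of 34 mm diameter with a red ring. Origin: point on the bench below reader_spot, 185 mm in front (-x) of the post; z up. The lens looks along the reader's -x (robot side) and 40 degrees down: direction (-0.766, 0, -0.643) in its frame.
- reader_lens (a point): Centre of the lens's front glass, at (115, 0, 295) mm in the reader's frame; same axes as the reader.
- reader_spot (a point): The point in empty air 150 mm straight out from the lens along its line of sight, at (0, 0, 199) mm in the reader's frame: where the label's centre belongs.

How it is judged:
By the outcome, as a careful person would: the job done as asked, in the order asked, and still so for the second after the job is handed in, while the arm keeps its last pose, push and grip.
It also fails if it takes over 53 s, if anything falls off the work surface, if the arm or the gripper's body presses on something with over 40 N, if the wrist force passes 120 N, or if a joint passes its speed limit or range.

### The arm

A 6-joint arm with a two-finger parallel gripper is mounted at the origin on the work surface. World frame = base frame: x ahead of the robot, y to its left, z up, the work surface at z = 0. Lengths are in m, angles in rad, forces in N, time in s.
With the tool pointing down it reaches from about 0.25 to 0.725 m from the base axis. Payload 4 kg.
Tool frame: the origin (TCP) lies midway between the tips of the shut fingers; the grasp point (between the pads) lies 19 mm behind it; z points along the fingers, y is the line along which they close (so a half turn about z gives the same grasp; the last joint's range is limited). The gripper opens to 85 mm and grips with 20 to 120 N. Pads are 22 mm wide; open, the fingers measure 114 mm over their backs; the gripper's body (76 mm by 85 mm) begins 54 mm behind the grasp point. The pads swing forward as they close: fully open they stand 13 mm farther back than shut.
Start: joints at [-1.249, 0.241, 0.005, 1.335, 0, 1.571], TCP at [0.158, -0.474, 0.231] pointing down, gripper open.
Joint ranges: [-2.72, 2.72], [-1.05, 1.87], [-1.09, 1.28], [-1.99, 2.15], [-1.42, 1.44], [-3.14, 3.14]. Speed limits (rad/s): [2.79, 2.79, 3.14, 3.14, 3.14, 3.14].

### API

Orientations are given as a unit quaternion [x, y, z, w].
In Python, from workcell import bot gives the robot as it stands. The module is installed in compiled form; this text tells all that it offers.
- The arm moves only by the tool jog_arm, never from a script. Its argument "deltas" is a list of rows, each an object with "fingers": the opening, from 0 (shut) to 1 (fully open); "delta_pos": the shift along the tool's x, y, z normalised to -1 to 1, where 1 is 300 mm, a list of three; "yaw": the turn about the tool's z normalised to -1 to 1, where 1 is pi/4 rad. A call has 1 to 12 rows; each row is the pose to reach, as a shift and turn from the pose commanded when the call began, along the tool's axes at that moment; what a row does not reach only later rows make up. A row lasts 1/10 s, in which the tool goes at most 50 mm and 8.59 degrees, less where a joint would pass 70% of its speed; a pose out of reach is approached as far as the arm can. A call with a number of a shift or a turn outside -1 to 1 is refused whole. A call with a gripper value outside its range is refused whole. The fingers move at their own pace and stop on an object; the grip force is fixed at half the most. Time passes only in rows, so rows that repeat a pose let the fingers close. It gives the time, the measured TCP pose, the force, the opening and the grip force at its end, in the units of the state.
- bot.get_obs(): the state, without advancing time (a new reading comes with each control period).
- bot.camera(name): name is "side" or "top"; returns a dict with "image" (384x512x3 uint8, red, green, blue), "range_z" (384x512 float32, m along the optical axis (not along the pixel's ray), 0 where there is no reading), "fx", "fy", "cx", "cy" (pixels), "distortion" ([k1, k2, p1, p2, k3] as OpenCV has them; the pictures are not rectified), "rvec" (rotation vector, rad) and "tvec" (3), from world to camera coordinates, as OpenCV has them. Camera axes: x right, y down, z forward; pixel columns grow to the right and rows downward; lengths in m; the calibration is good to about 2 mm. A picture is of the moment at which its call begins.
- bot.job_done(): hands the job in; it is judged then, once.
The state is a dict: "clock": time; "joint_pos": joint angles; "joint_vel": joint speeds; "tau": joint torques, N m; "eef_pos": TCP position; "tool_rot": TCP orientation; "ft_force": force on the tool from outside, world axes, zero at the start; "ft_torque": the same for the moment, N m; "grip_width": finger opening in m; "grasp_force": force on a finger pad.
Only numpy, scipy, OpenCV 4.12 (cv2) and the standard library are available. Lean on these libraries where they do the work, as an engineer would, in place of code of your own. Each camera call takes 0.05 s, during which the arm holds its last target. There are 200 camera calls.

## Working session

There is one attempt and no reset: what is moved stays moved. The work goes in short steps, Python scripts to look and compute and a tool call to move; the robot and the scene stay as the last step left them, time stands still between calls to the robot, and variables do not carry over. Pictures are saved under pics/ and viewed, at most 10 in all, crops included, and the job is handed in when it is done.

Besides the shell and the picture viewer there is one more tool, called in YAML: its name, and indented under it one key for each argument. jog_arm: Moves the arm, as the interface text tells. Scaled input: -1 to 1 covers 300 mm each way for a shift and pi/4 rad each way for a turn. Its arguments: {"type":"object","properties":{"deltas":{"type":"array","items":{"type":"object","properties":{"fingers":{"type":"number"},"delta_pos":{"type":"array","items":{"type":"number"}},"yaw":{"type":"number"}}}}},"required":["deltas"]}

```bash
mkdir -p pics; ls
cat > h.py <<'E'
import numpy as np, cv2
from workcell import bot
from scipy.spatial.transform import Rotation as R
def cam(n):
    c=bot.camera(n); c['K']=np.array([[c['fx'],0,c['cx']],[0,c['fy'],c['cy']],[0,0,1.]]); c['D']=np.array(c['distortion'])
    c['Rm']=cv2.Rodrigues(np.array(c['rvec'],float))[0]; c['t']=np.array(c['tvec'],float).ravel(); return c
def rays(c,px):
    u=cv2.undistortPoints(np.array(px,float).reshape(-1,1,2),c['K'],c['D']).reshape(-1,2)
    d=np.c_[u,np.ones(len(u))]; return -c['Rm'].T@c['t'], d@c['Rm'], 
def onz(c,px,z):
    o,d=rays(c,px); return o+d*((z-o[2])/d[:,2])[:,None]
def bydepth(c,px):
    px=np.array(px).reshape(-1,2).astype(int); o,d=rays(c,px); return o+d*c['range_z'][px[:,1],px[:,0]][:,None]
def save(c,n): cv2.imwrite('pics/'+n,c['image'][...,::-1])
E
python3 - <<'E'
from h import *
o=bot.get_obs()
print({k:np.round(v,3) for k,v in o.items()})
print(R.from_quat(o['tool_rot']).as_matrix().round(3))
a=cam('top');b=cam('side')
for c in(a,b): print((-c['Rm'].T@c['t']).round(3), c['Rm'].round(2).tolist())
save(a,'top0.png');save(b,'side0.png')
E
```

```text
pics
{'clock': np.float64(0.0), 'joint_pos': array([-1.249,  0.241,  0.004,  1.335, -0.   ,  1.571]), 'joint_vel': array([-0.   , -0.001, -0.001, -0.001, -0.   ,  0.001]), 'tau': array([ 0.0000e+00, -3.7232e+01,  2.5241e+01,  1.7000e-02, -0.0000e+00,
       -0.0000e+00]), 'eef_pos': array([ 0.158, -0.474,  0.23 ]), 'tool_rot': array([ 0.987,  0.16 , -0.   , -0.001]), 'ft_force': array([0.097, 0.287, 0.537]), 'ft_torque': array([ 0.02 , -0.036,  0.018]), 'grasp_force': np.float64(0.0), 'grip_width': np.float64(0.086)}
[[ 0.949  0.316 -0.001]
 [ 0.316 -0.949  0.002]
 [-0.    -0.002 -1.   ]]
[0.48  0.014 1.365] [[0.02, -1.0, 0.03], [-0.99, -0.02, -0.12], [0.12, -0.03, -0.99]]
[0.143 0.611 0.764] [[-0.81, -0.58, -0.02], [-0.32, 0.48, -0.82], [0.48, -0.66, -0.58]]
```

View pics/top0.png

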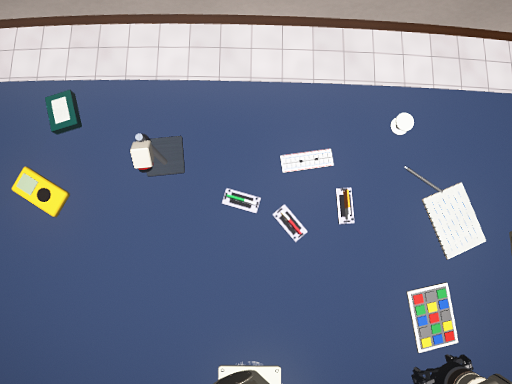

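View pics/side0.png

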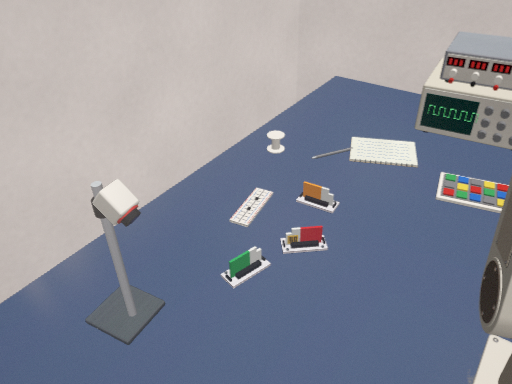

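Run:
```python
from h import *
a=cam('top');b=cam('side')
for c,n in((a,'top'),(b,'side')):
    hsv=cv2.cvtColor(c['image'],cv2.COLOR_RGB2HSV)
    def comp(m,box):
        M=np.zeros(m.shape,bool); x0,y0,x1,y1=box; M[y0:y1,x0:x1]=m[y0:y1,x0:x1]; v,u=np.nonzero(M); return np.c_[u,v]
    box=(215,180,270,220) if n=='top' else (215,235,280,290)
    H,S,V=[hsv[...,i].astype(int) for i in range(3)]
    g=comp((H>45)&(H<80)&(S>120)&(V>50),box); P=bydepth(c,g)
    print(n,'green',len(g),g.min(0),g.max(0),P.min(0).round(3),P.max(0).round(3),P.mean(0).round(3))
    box=(125,125,190,185) if n=='top' else (80,170,145,230)
    r=comp(((H<8)|(H>172))&(S>120)&(V>80),box)
    P=bydepth(c,r); print('ring',len(r),np.median(P,0).round(3),P.min(0).round(3),P.max(0).round(3))
    w=comp((S<60)&(V>150),box); P=bydepth(c,w); P=P[P[:,2]>0.2]; print('head',len(P),P.mean(0).round(3),P.min(0).round(3),P.max(0).round(3))
    x0,y0,x1,y1=(215,180,270,220) if n=='top' else (215,235,280,290)
    big=cv2.resize(c['image'][y0:y1,x0:x1,::-1],None,fx=7,fy=7,interpolation=cv2.INTER_CUBIC)
    x0,y0,x1,y1=(125,125,195,185) if n=='top' else (80,170,145,230)
    b2=cv2.resize(c['image'][y0:y1,x0:x1,::-1],None,fx=5,fy=5,interpolation=cv2.INTER_CUBIC)
    if n=='top': T=[big,b2]
    else: T+= [big,b2]
W=800; 
C=np.zeros((600,800,3),np.uint8)
for im,(x,y) in zip(T,[(0,0),(400,0),(0,300),(400,300)]):
    im=cv2.resize(im,None,fx=min(1,400/im.shape[1],300/im.shape[0]),fy=min(1,400/im.shape[1],300/im.shape[0])); C[y:y+im.shape[0],x:x+im.shape[1]]=im
cv2.imwrite('pics/z.png',C)
# reader base via depth/dark on the top
c=a; v,u=np.mgrid[125:185,125:195]; px=np.c_[u.ravel(),v.ravel()]; P=bydepth(c,px)
m=(P[:,2]>0.008)&(P[:,2]<0.022); M=np.zeros(c['image'].shape[:2],np.uint8); M[px[m][:,1],px[m][:,0]]=255
Q=onz(c,px[m],0.014)[:,:2].astype(np.float32); print('base',m.sum(),cv2.minAreaRect(Q))
v,u=np.mgrid[180:220,215:270]; px=np.c_[u.ravel(),v.ravel()]; P=bydepth(c,px)
im=c['image'][px[:,1],px[:,0]].astype(int); m=(P[:,2]<0.05)&(im.min(1)>110)
Q=onz(c,px[m],0.008)[:,:2].astype(np.float32); print('standbase',m.sum(),cv2.minAreaRect(Q))
```

```text
top green 53 [226 194] [243 200] [0.599 0.028 0.012] [0.621 0.081 0.065] [0.608 0.052 0.047]
ring 19 [0.648 0.27  0.321] [0.646 0.252 0.316] [0.651 0.281 0.325]
head 542 [0.682 0.273 0.344] [0.48  0.014 0.32 ] [0.729 0.298 1.365]
side green 297 [229 251] [249 276] [0.143 0.025 0.014] [0.621 0.611 0.764] [0.607 0.055 0.044]
ring 52 [0.652 0.278 0.319] [0.647 0.254 0.302] [0.663 0.293 0.323]
head 1253 [0.673 0.284 0.339] [0.143 0.248 0.253] [0.732 0.611 0.764]
base 1067 ((0.7394803762435913, 0.2907959222793579), (0.18214592337608337, 0.1542208343744278), 75.74861907958984)
standbase 411 ((0.603848934173584, 0.034734711050987244), (0.11547532677650452, 0.05292358994483948), 75.07833099365234)
```

View pics/z.png

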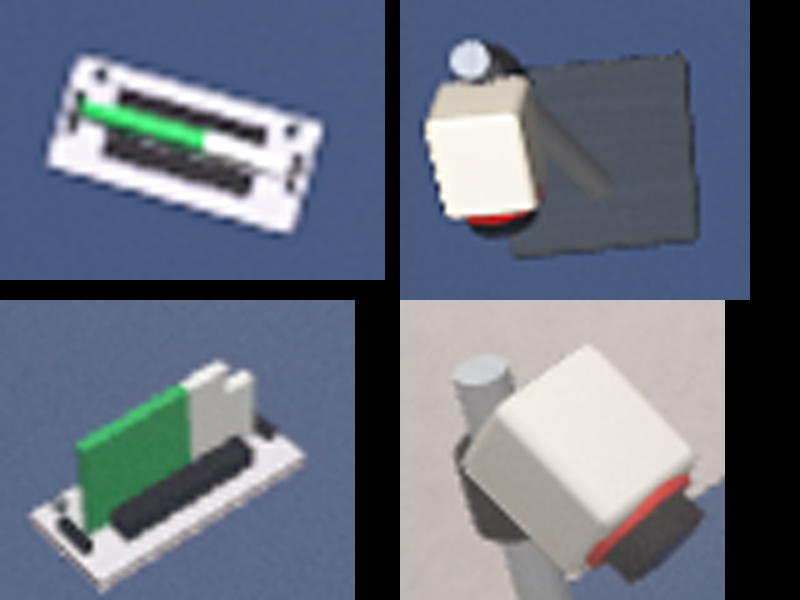

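Run:
```python
from h import *
a=cam('top')
tr,br,bl=onz(a,[[182,136],[184.4,173],[147.4,176.4]],0.014)[:,:2]
post=onz(a,[[139,137]],0.347)[0,:2]
print(tr,br,bl,'sizes',np.linalg.norm(tr-br),np.linalg.norm(bl-br),'centre',(tr+bl)/2,'post',post)
d=tr-br; print('yaw from right edge',np.degrees(np.arctan2(d[1],d[0]))); d=bl-br; print('yaw bottom',np.degrees(np.arctan2(d[1],d[0]))-90)
b=cam('side')
def ringpts(c,box):
    h=cv2.cvtColor(c['image'],cv2.COLOR_RGB2HSV); x0,y0,x1,y1=box; s=h[y0:y1,x0:x1].astype(int)
    v,u=np.nonzero(((s[...,0]<8)|(s[...,0]>172))&(s[...,1]>120)&(s[...,2]>80)); return bydepth(c,np.c_[u+x0,v+y0])
P=np.r_[ringpts(a,(125,125,190,185)),ringpts(b,(80,170,145,230))]
print(P.mean(0))
# head top-face normal from side depth (white head pixels)
# sphere-free: plane fits on head faces via top camera depth
v,u=np.mgrid[138:170,130:152]; Q=bydepth(a,np.c_[u.ravel(),v.ravel()]); im=a['image'][v.ravel(),u.ravel()].astype(int)
Q=Q[(im.min(1)>225)&(Q[:,2]>.25)&(Q[:,2]<.4)]; m=Q.mean(0); n=np.linalg.svd(Q-m)[2][2]; n*=np.sign(n[2]); print('head top normal',len(Q),m,n,'(expect .. -.643,0,.766 rotated) yaw',np.degrees(np.arctan2(-n[1],-n[0])))
```

```text
[0.80339874 0.22583028] [0.68483985 0.21340142] [0.67196031 0.32991072] sizes 0.11920857856880371 0.11721901606969419 centre [0.73767952 0.2778705 ] post [0.71985429 0.27756104]
yaw from right edge 5.984614938107184
yaw bottom 6.308160767672504
[0.65160751 0.27532904 0.31767674]
head top normal 322 [0.67107124 0.27235492 0.34140918] [-0.6232135  -0.05772931  0.77991811] (expect .. -.643,0,.766 rotated) yaw 5.29230141008856
```

jog_arm:
  deltas:
    - {"delta_pos": [0, 0, 0], "yaw": 0, "fingers": 1}

```text
clock: 0.4
eef_pos: [0.1581, -0.4742, 0.2312]
tool_rot: [0.987, 0.16, -0.0, -0.0]
ft_force: [-0.5, -0.9, 0.4]
grip_width: 0.0855
grasp_force: 0.0
```

jog_arm:
  deltas:
    - {"delta_pos": [0.97, -0.57, 0], "yaw": -0.6, "fingers": 1}
    - {"delta_pos": [0.97, -0.57, 0], "yaw": -0.6, "fingers": 1}
    - {"delta_pos": [0.97, -0.57, 0], "yaw": -0.6, "fingers": 1}
    - {"delta_pos": [0.97, -0.57, 0], "yaw": -0.6, "fingers": 1}
    - {"delta_pos": [0.97, -0.57, 0], "yaw": -0.6, "fingers": 1}
    - {"delta_pos": [0.97, -0.57, 0], "yaw": -0.6, "fingers": 1}
    - {"delta_pos": [0.97, -0.57, 0], "yaw": -0.6, "fingers": 1}
    - {"delta_pos": [0.97, -0.57, 0], "yaw": -0.6, "fingers": 1}

```text
clock: 1.2
eef_pos: [0.3826, -0.217, 0.2314]
tool_rot: [0.921, 0.39, 0.001, -0.0]
ft_force: [-1.1, 0.3, 0.2]
grip_width: 0.0853
grasp_force: 0.0
```

jog_arm:
  deltas:
    - {"delta_pos": [1.0, -0.15, -0.1], "yaw": -0.65, "fingers": 1}
    - {"delta_pos": [1.0, -0.15, -0.1], "yaw": -0.65, "fingers": 1}
    - {"delta_pos": [1.0, -0.15, -0.1], "yaw": -0.65, "fingers": 1}
    - {"delta_pos": [1.0, -0.15, -0.1], "yaw": -0.65, "fingers": 1}
    - {"delta_pos": [1.0, -0.15, -0.1], "yaw": -0.65, "fingers": 1}
    - {"delta_pos": [1.0, -0.15, -0.1], "yaw": -0.65, "fingers": 1}
    - {"delta_pos": [1.0, -0.15, -0.1], "yaw": -0.65, "fingers": 1}

```text
clock: 1.9
eef_pos: [0.5613, 0.0288, 0.2609]
tool_rot: [0.793, 0.609, 0.001, 0.0]
ft_force: [0.1, -0.7, -0.1]
grip_width: 0.0851
grasp_force: 0.0
```

Run:
```python
from h import *
o=bot.get_obs(); print(o['clock'],o['joint_pos'].round(3),o['eef_pos'].round(4)); print(R.from_quat(o['tool_rot']).as_matrix().round(3))
```

```text
1.9 [5.100e-02 3.550e-01 2.390e-01 1.453e+00 1.000e-03 1.884e+00] [0.5613 0.0288 0.2609]
[[ 0.259  0.966  0.002]
 [ 0.966 -0.259  0.001]
 [ 0.002  0.001 -1.   ]]
```

jog_arm:
  deltas:
    - {"delta_pos": [0.25, 1.0, 0], "yaw": 0, "fingers": 1}
    - {"delta_pos": [0.25, 1.0, 0], "yaw": 0, "fingers": 1}
    - {"delta_pos": [0.25, 1.0, 0], "yaw": 0, "fingers": 1}
    - {"delta_pos": [0.25, 1.0, 0], "yaw": 0, "fingers": 1}
    - {"delta_pos": [0.25, 1.0, 0], "yaw": 0, "fingers": 1}
    - {"delta_pos": [0.25, 1.0, 0], "yaw": 0, "fingers": 1}
    - {"delta_pos": [0.25, 1.0, 0], "yaw": 0, "fingers": 1}
    - {"delta_pos": [0.25, 1.0, 0], "yaw": 0, "fingers": 1}

```text
clock: 2.7
eef_pos: [0.7655, 0.0147, 0.267]
tool_rot: [0.796, 0.606, 0.003, 0.003]
ft_force: [0.6, 0.8, 2.4]
grip_width: 0.0851
grasp_force: 0.0
```

Run:
```python
from h import *
o=bot.get_obs(); print(o['clock'],o['joint_pos'].round(3),o['eef_pos'].round(4)); print(R.from_quat(o['tool_rot']).as_matrix().round(3))
```

```text
2.7 [ 1.900e-02  9.290e-01  1.264e+00  1.897e+00 -1.000e-03  1.859e+00] [0.7655 0.0147 0.267 ]
[[ 0.266  0.964  0.008]
 [ 0.964 -0.266 -0.   ]
 [ 0.002  0.008 -1.   ]]
```

jog_arm:
  deltas:
    - {"delta_pos": [0.25, 1.0, 0], "yaw": 0, "fingers": 1}
    - {"delta_pos": [0.25, 1.0, 0], "yaw": 0, "fingers": 1}
    - {"delta_pos": [0.25, 1.0, 0], "yaw": 0, "fingers": 1}
    - {"delta_pos": [0.25, 1.0, 0], "yaw": 0, "fingers": 1}

```text
clock: 3.1
eef_pos: [0.8168, 0.0098, 0.2153]
tool_rot: [0.795, 0.606, 0.026, 0.02]
ft_force: [0.2, 0.5, -0.3]
grip_width: 0.0856
grasp_force: 0.0
```

Run:
```python
from h import *
o=bot.get_obs(); print(o['clock'],o['joint_pos'].round(3),o['eef_pos'].round(4)); print(R.from_quat(o['tool_rot']).as_matrix().round(3))
```

```text
3.1 [ 0.012  1.002  1.273  1.777 -0.     1.852] [0.8168 0.0098 0.2153]
[[ 0.265  0.962  0.065]
 [ 0.964 -0.266  0.001]
 [ 0.018  0.063 -0.998]]
```

jog_arm:
  deltas:
    - {"delta_pos": [-0.1, -0.5, 0], "yaw": 0, "fingers": 1}
    - {"delta_pos": [-0.1, -0.5, 0], "yaw": 0, "fingers": 1}
    - {"delta_pos": [-0.1, -0.5, 0], "yaw": 0, "fingers": 1}

```text
clock: 3.4
eef_pos: [0.7227, 0.0179, 0.2107]
tool_rot: [0.795, 0.606, 0.027, 0.02]
ft_force: [0.9, -0.2, 1.3]
grip_width: 0.0854
grasp_force: 0.0
```

Run:
```python
from h import *
o=bot.get_obs(); print(o['clock'],o['joint_pos'].round(3),o['eef_pos'].round(4)); print(R.from_quat(o['tool_rot']).as_matrix().round(3))
```

```text
3.4 [ 2.500e-02  6.650e-01  6.080e-01  1.447e+00 -1.000e-03  1.864e+00] [0.7227 0.0179 0.2107]
[[ 0.264  0.962  0.067]
 [ 0.964 -0.265  0.001]
 [ 0.019  0.065 -0.998]]
```

```bash
cat >> h.py <<'E'
def d(*targets):
    o=bot.get_obs(); M=R.from_quat(o['tool_rot']).as_matrix()
    for t in targets: print(t,(M.T@(np.array(t)-o['eef_pos'])/0.3).round(3))
E
python3 -c "
from h import *
d([.609,.054,.13],[.609,.054,.025])"
```

```text
[0.609, 0.054, 0.13] [ 0.011 -0.414  0.243]
[0.609, 0.054, 0.025] [ 0.005 -0.436  0.592]
```

jog_arm:
  deltas:
    - {"delta_pos": [0.011, -0.414, 0.243], "fingers": 1, "yaw": 0}
    - {"delta_pos": [0.011, -0.414, 0.243], "fingers": 1, "yaw": 0}
    - {"delta_pos": [0.011, -0.414, 0.243], "fingers": 1, "yaw": 0}
    - {"delta_pos": [0.011, -0.414, 0.243], "fingers": 1, "yaw": 0}
    - {"delta_pos": [0.011, -0.414, 0.243], "fingers": 1, "yaw": 0}

```text
clock: 3.9
eef_pos: [0.6069, 0.0544, 0.131]
tool_rot: [0.794, 0.607, 0.026, 0.019]
ft_force: [1.1, 0.3, 0.8]
grip_width: 0.0854
grasp_force: 0.0
```

Run:
```python
from h import *
d([.609,.054,.025])
a=cam('top');b=cam('side')
A=cv2.resize(a['image'][170:230,205:285,::-1],(400,300),interpolation=cv2.INTER_CUBIC)
B=cv2.resize(b['image'][210:300,190:310,::-1],(400,300),interpolation=cv2.INTER_CUBIC)
cv2.imwrite('pics/above.png',np.hstack([A,B]))
```

```text
[0.609, 0.054, 0.025] [-0.006 -0.015  0.353]
```

View pics/above.png

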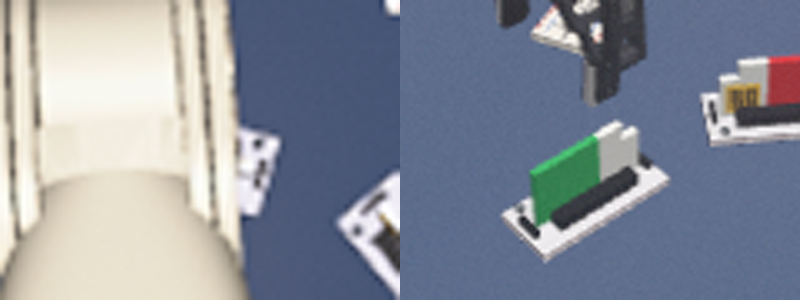

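jog_arm:
  deltas:
    - {"delta_pos": [-0.006, -0.005, 0.12], "fingers": 1, "yaw": 0}
    - {"delta_pos": [-0.006, -0.01, 0.22], "fingers": 1, "yaw": 0}
    - {"delta_pos": [-0.006, -0.015, 0.3], "fingers": 1, "yaw": 0}
    - {"delta_pos": [-0.006, -0.015, 0.353], "fingers": 1, "yaw": 0}
    - {"delta_pos": [-0.006, -0.015, 0.353], "fingers": 1, "yaw": 0}

```text
clock: 4.5
eef_pos: [0.6128, 0.0537, 0.0244]
tool_rot: [0.795, 0.606, 0.027, 0.02]
ft_force: [0.4, -0.5, -0.0]
grip_width: 0.0854
grasp_force: 0.0
```

jog_arm:
  deltas:
    - {"delta_pos": [0, 0, 0], "fingers": 0.5, "yaw": 0}
    - {"delta_pos": [0, 0, 0], "fingers": 0.3, "yaw": 0}
    - {"delta_pos": [0, 0, 0], "fingers": 0.15, "yaw": 0}
    - {"delta_pos": [0, 0, 0], "fingers": 0.1, "yaw": 0}
    - {"delta_pos": [0, 0, 0], "fingers": 0, "yaw": 0}
    - {"delta_pos": [0, 0, 0], "fingers": 0, "yaw": 0}
    - {"delta_pos": [0, 0, 0], "fingers": 0, "yaw": 0}
    - {"delta_pos": [0, 0, 0], "fingers": 0, "yaw": 0}

```text
clock: 5.3
eef_pos: [0.6111, 0.0545, 0.0263]
tool_rot: [0.794, 0.606, 0.027, 0.02]
ft_force: [-3.4, 1.4, 6.4]
grip_width: 0.0055
grasp_force: 59.1
```

Run:
```python
from h import *
o=bot.get_obs(); print(o['grip_width'],o['grasp_force'],o['ft_force'],o['eef_pos'],R.from_quat(o['tool_rot']).as_matrix().round(3))
b=cam('side')
B=cv2.resize(b['image'][210:300,190:310,::-1],(800,600),interpolation=cv2.INTER_CUBIC)
cv2.imwrite('pics/grip.png',B)
```

```text
0.00554494771195402 59.062739610672 [-3.44697004  1.43231925  6.42619417] [0.6111092  0.05449907 0.02629128] [[ 0.263  0.963  0.066]
 [ 0.965 -0.264  0.001]
 [ 0.019  0.064 -0.998]]
```

View pics/grip.png

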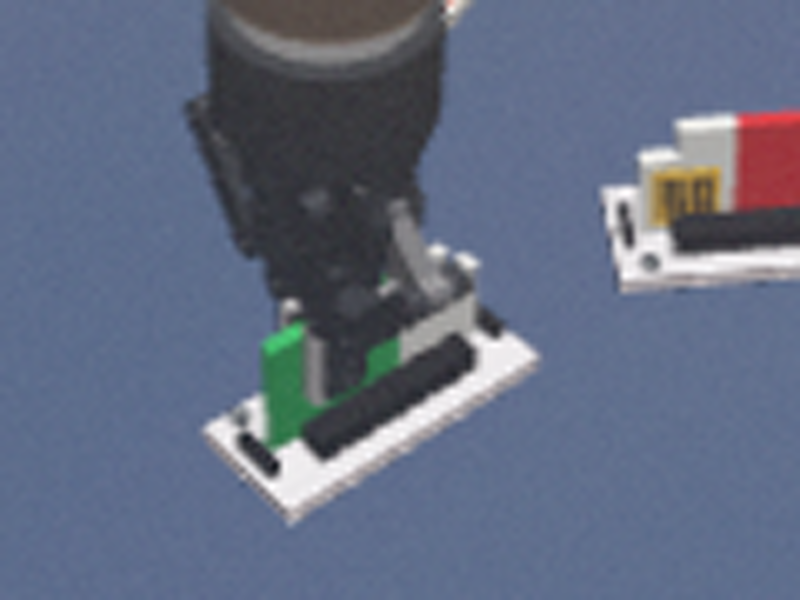

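jog_arm:
  deltas:
    - {"delta_pos": [0.001, 0.003, -0.045], "fingers": 0, "yaw": 0}
    - {"delta_pos": [0.002, 0.006, -0.09], "fingers": 0, "yaw": 0}
    - {"delta_pos": [0.003, 0.011, -0.17], "fingers": 0, "yaw": 0}
    - {"delta_pos": [0.005, 0.018, -0.28], "fingers": 0, "yaw": 0}
    - {"delta_pos": [0.008, 0.026, -0.4], "fingers": 0, "yaw": 0}
    - {"delta_pos": [0.01, 0.035, -0.54], "fingers": 0, "yaw": 0}
    - {"delta_pos": [0.013, 0.044, -0.68], "fingers": 0, "yaw": 0}
    - {"delta_pos": [0.016, 0.054, -0.84], "fingers": 0, "yaw": 0}
    - {"delta_pos": [0.019, 0.064, -1.0], "fingers": 0, "yaw": 0}
    - {"delta_pos": [0.019, 0.064, -1.0], "fingers": 0, "yaw": 0}

```text
clock: 6.35
eef_pos: [0.6145, 0.0545, 0.337]
tool_rot: [0.794, 0.606, 0.035, 0.025]
ft_force: [1.4, -0.6, 0.4]
grip_width: 0.0051
grasp_force: 58.8
```

Run:
```python
from h import *
o=bot.get_obs(); print(o['clock'],o['joint_pos'].round(3),o['grip_width'],o['grasp_force'],o['ft_force'],o['eef_pos'],R.from_quat(o['tool_rot']).as_matrix().round(3))
d([.72,.076,.36],[.72,.076,.40],[1,.105,.40],[.95,.1,.5])
```

```text
6.35 [ 0.091  0.404  0.502  1.584 -0.005  1.929] 0.005127569219197335 58.77685189247131 [ 1.44895671 -0.59560423  0.38951942] [0.61454726 0.05445971 0.33700537] [[ 0.263  0.961  0.085]
 [ 0.964 -0.264  0.003]
 [ 0.025  0.081 -0.996]]
[0.72, 0.076, 0.36] [ 0.164  0.325 -0.046]
[0.72, 0.076, 0.4] [ 0.167  0.336 -0.179]
[1, 0.105, 0.4] [ 0.506  1.207 -0.1  ]
[0.95, 0.1, 0.5] [ 0.454  1.079 -0.446]
```

jog_arm:
  deltas:
    - {"delta_pos": [0.08, 0.16, -0.02], "fingers": 0, "yaw": -0.16}
    - {"delta_pos": [0.164, 0.325, -0.046], "fingers": 0, "yaw": -0.32}
    - {"delta_pos": [0.164, 0.325, -0.046], "fingers": 0, "yaw": -0.475}
    - {"delta_pos": [0.164, 0.325, -0.046], "fingers": 0, "yaw": -0.475}
    - {"delta_pos": [0.164, 0.325, -0.046], "fingers": 0, "yaw": -0.475}

```text
clock: 6.85
eef_pos: [0.7175, 0.076, 0.3459]
tool_rot: [0.669, 0.743, 0.022, 0.024]
ft_force: [-0.3, -0.3, -0.9]
grip_width: 0.005
grasp_force: 58.8
```

Run:
```python
from h import *
o=bot.get_obs(); print(o['clock'],o['joint_pos'].round(3),o['eef_pos'],R.from_quat(o['tool_rot']).as_matrix().round(3))
d([1,.105,.36],[.97,.102,.5])
```

```text
6.85 [ 0.108  0.735  1.09   1.86  -0.006  1.575] [0.71754895 0.07598639 0.3459179 ] [[-0.104  0.992  0.065]
 [ 0.995  0.104  0.001]
 [-0.006  0.065 -0.998]]
[1, 0.105, 0.36] [-0.002  0.948  0.015]
[0.97, 0.102, 0.5] [-0.004  0.878 -0.457]
```

jog_arm:
  deltas:
    - {"delta_pos": [0, 0.95, -0.3], "fingers": 0, "yaw": 0}
    - {"delta_pos": [0, 0.95, -0.3], "fingers": 0, "yaw": 0}
    - {"delta_pos": [0, 0.95, -0.3], "fingers": 0, "yaw": 0}
    - {"delta_pos": [0, 0.95, -0.3], "fingers": 0, "yaw": 0}
    - {"delta_pos": [0, 0.95, -0.3], "fingers": 0, "yaw": 0}
    - {"delta_pos": [0, 0.95, -0.3], "fingers": 0, "yaw": 0}
    - {"delta_pos": [0, 0.95, -0.3], "fingers": 0, "yaw": 0}
    - {"delta_pos": [0, 0.95, -0.3], "fingers": 0, "yaw": 0}

```text
clock: 7.65
eef_pos: [0.7745, 0.082, 0.3207]
tool_rot: [0.668, 0.742, 0.041, 0.041]
ft_force: [-0.1, -0.1, -0.9]
grip_width: 0.005
grasp_force: 59.4
```

```bash
cat > s.py <<'E'
from h import *
o=bot.get_obs(); M=R.from_quat(o['tool_rot']).as_matrix(); print(o['clock'],o['joint_pos'].round(3),o['eef_pos'].round(4),M.round(3).tolist(),'tilt',np.degrees(np.arccos(-M[2,2])))
z=M[:,2]; print('tilt az',np.degrees(np.arctan2(z[1],z[0])),'y az',np.degrees(np.arctan2(M[1,1],M[0,1])),'y elev',np.degrees(np.arcsin(M[2,1])),'x elev',np.degrees(np.arcsin(M[2,0])),o['grip_width'].round(4))
E
python3 s.py
```

```text
7.65 [ 0.108  0.866  1.274  1.863 -0.006  1.573] [0.7745 0.082  0.3207] [[-0.105, 0.988, 0.116], [0.994, 0.105, 0.006], [-0.006, 0.116, -0.993]] tilt 6.6569312814637085Traceback (most recent call last):
  File "s.py", line 3, in <module>
    z=M[:,2]; print('tilt az',np.degrees(np.arctan2(z[1],z[0])),'y az',np.degrees(np.arctan2(M[1,1],M[0,1])),'y elev',np.degrees(np.arcsin(M[2,1])),'x elev',np.degrees(np.arcsin(M[2,0])),o['grip_width'].round(4))
                                                                                                                                                                                           ^^^^^^^^^^^^^^^^^^^^^
AttributeError: 'float' object has no attribute 'round'
```

```bash
sed -i "s/,o\['grip_width'\].round(4)//" s.py
cat > sim.py <<'E'
import numpy as np
from scipy.optimize import least_squares, minimize
D=np.array([[.5,.231,.241,.005,1.335],[.562,.261,.355,.239,1.453],[.7657,.267,.929,1.264,1.897],[.8168,.2153,1.002,1.273,1.777],[.7229,.2107,.665,.608,1.447],[.6169,.337,.404,.502,1.584],[.7215,.346,.735,1.09,1.86],[.7788,.3207,.866,1.274,1.863]])
def fk(p,q):
    L1,L2,h,Lt,c=p; a,b,w=q; P=a-b+w
    return np.array([c+L1*np.sin(a)+L2*np.cos(a-b)+Lt*np.cos(P), h+L1*np.cos(a)-L2*np.sin(a-b)-Lt*np.sin(P)])
f=least_squares(lambda p:np.concatenate([fk(p,r[2:])-r[:2] for r in D]),[.3,.3,.3,.2,0]); p=f.x; print(p.round(4),'res mm',(abs(f.fun).max()*1e3).round(1))
lo,hi=[-1.05,-1.09,-1.99],[1.87,1.275,2.15]
def solve(q,dr,dz,lam):
    q=np.array(q); t=fk(p,q)+[dr,dz]; P=q[0]-q[1]+q[2]
    g=lambda x:np.r_[fk(p,x)-t, lam*(x[0]-x[1]+x[2]-P)]
    return least_squares(g,np.clip(q,np.array(lo)+1e-4,np.array(hi)-1e-4),bounds=(lo,hi)).x
def tilt(q): return 90-np.degrees(q[0]-q[1]+q[2])
E
python3 - <<'E'
from sim import *
qF=[.735,1.09,1.86]; qC=[.929,1.264,1.897]
for lam in(.2,.5,.8,1,1.5,2):
    x=solve(qF,.95*.3*.998-.09*.065,.95*.3*.065+.3*.3,lam); y=solve(qC,.3,0,lam)
    print(lam,x.round(3),tilt(x)-tilt(qF),fk(p,x).round(3),'|',y.round(3),tilt(y)-tilt(qC),fk(p,y).round(3))
E
python3 s.py
```

```text
[0.4878 0.3879 0.2408 0.3927 0.0062] res mm 2.2
0.2 [0.833 1.275 1.37 ] 33.063287558179724 [0.953 0.421] | [1.041 1.275 1.242] 31.76212676028696 [1.014 0.246]
0.5 [0.846 1.275 1.663] 15.493706862524135 [0.854 0.355] | [1.039 1.275 1.533] 15.202973889093641 [0.91  0.201]
0.8 [0.862 1.275 1.787] 7.505446916903821 [0.809 0.329] | [1.048 1.275 1.657] 7.551076894220685 [0.862 0.183]
1 [0.868 1.275 1.824] 5.048144856379025 [0.795 0.321] | [1.052 1.275 1.696] 5.126822545414427 [0.847 0.178]
1.5 [0.875 1.275 1.864] 2.352020060426753 [0.78  0.314] | [1.057 1.275 1.738] 2.4151383140953016 [0.83  0.172]
2 [0.878 1.275 1.879] 1.3440976630751038 [0.774 0.311] | [1.059 1.275 1.754] 1.3860718901073739 [0.823 0.17 ]
7.65 [ 0.108  0.866  1.274  1.863 -0.006  1.573] [0.7745 0.082  0.3207] [[-0.105, 0.988, 0.116], [0.994, 0.105, 0.006], [-0.006, 0.116, -0.993]] tilt 6.6569312814637085
tilt az 3.0935377989221444 y az 6.08754680432446 y elev 6.647925970314141 x elev -0.34458948825200836
```

jog_arm:
  deltas:
    - {"delta_pos": [0, 1, 0], "fingers": 0, "yaw": 0}
    - {"delta_pos": [0, 1, 0], "fingers": 0, "yaw": 0}

```text
clock: 7.85
eef_pos: [0.8103, 0.0857, 0.2952]
tool_rot: [0.666, 0.741, 0.058, 0.056]
ft_force: [0.2, -0.7, -0.9]
grip_width: 0.0049
grasp_force: 59.4
```

```bash
python3 s.py
```

```text
7.85 [ 0.108  0.904  1.275  1.78  -0.006  1.572] [0.8103 0.0857 0.2952] [[-0.105, 0.981, 0.161], [0.994, 0.105, 0.011], [-0.006, 0.161, -0.987]] tilt 9.265831043974694
tilt az 3.9355244255217854 y az 6.105923857335588 y elev 9.259299048000358 x elev -0.344833582215653
```

jog_arm:
  deltas:
    - {"delta_pos": [0, 1, 0], "fingers": 0, "yaw": 0}
    - {"delta_pos": [0, 1, 0], "fingers": 0, "yaw": 0}
    - {"delta_pos": [0, 1, 0], "fingers": 0, "yaw": 0}
    - {"delta_pos": [0, 1, 0], "fingers": 0, "yaw": 0}

```text
clock: 8.25
eef_pos: [0.8538, 0.0901, 0.2533]
tool_rot: [0.665, 0.74, 0.075, 0.071]
ft_force: [-0.6, 0.4, -1.4]
grip_width: 0.005
grasp_force: 59.4
```

```bash
python3 s.py
```

```text
8.25 [ 0.107  0.963  1.274  1.674 -0.006  1.571] [0.8538 0.0901 0.2533] [[-0.105, 0.973, 0.205], [0.994, 0.104, 0.016], [-0.006, 0.206, -0.979]] tilt 11.869982242476102
tilt az 4.417808444805589 y az 6.1219906115824445 y elev 11.864880898851872 x elev -0.34299813940401996
```

jog_arm:
  deltas:
    - {"delta_pos": [0, 1, -0.3], "fingers": 0, "yaw": 0}
    - {"delta_pos": [0, 1, -0.3], "fingers": 0, "yaw": 0}

```text
clock: 8.45
eef_pos: [0.8706, 0.092, 0.264]
tool_rot: [0.663, 0.738, 0.094, 0.088]
ft_force: [0.8, -0.1, -0.2]
grip_width: 0.0053
grasp_force: 59.4
```

jog_arm:
  deltas:
    - {"delta_pos": [0, 1, -0.3], "fingers": 0, "yaw": 0}

```text
clock: 8.55
eef_pos: [0.8818, 0.0933, 0.2729]
tool_rot: [0.661, 0.736, 0.107, 0.1]
ft_force: [0.2, -0.1, -0.1]
grip_width: 0.0046
grasp_force: 59.4
```

jog_arm:
  deltas:
    - {"delta_pos": [0, 1, 0], "fingers": 0, "yaw": 0}
    - {"delta_pos": [0, 1, 0], "fingers": 0, "yaw": 0}

```text
clock: 8.75
eef_pos: [0.9081, 0.0961, 0.2684]
tool_rot: [0.658, 0.733, 0.126, 0.118]
ft_force: [-1.0, 0.6, -0.7]
grip_width: 0.0053
grasp_force: 59.4
```

```bash
python3 s.py
```

```text
8.75 [ 0.108  0.964  1.275  1.535 -0.006  1.571] [0.9081 0.0961 0.2684] [[-0.105, 0.935, 0.339], [0.994, 0.101, 0.03], [-0.006, 0.34, -0.94]] tilt 19.873997279137555
tilt az 5.091499434702962 y az 6.174527094458269 y elev 19.870724826633797 x elev -0.3462391263787007
```

jog_arm:
  deltas:
    - {"delta_pos": [0, 1, 0], "fingers": 0, "yaw": 0}
    - {"delta_pos": [0, 1, 0], "fingers": 0, "yaw": 0}

```text
clock: 8.95
eef_pos: [0.931, 0.0985, 0.2643]
tool_rot: [0.655, 0.73, 0.143, 0.133]
ft_force: [-1.1, 0.2, -0.8]
grip_width: 0.0051
grasp_force: 59.4
```

jog_arm:
  deltas:
    - {"delta_pos": [0, 1, 0], "fingers": 0, "yaw": 0}
    - {"delta_pos": [0, 1, 0], "fingers": 0, "yaw": 0}

```text
clock: 9.15
eef_pos: [0.9518, 0.1008, 0.2672]
tool_rot: [0.652, 0.726, 0.161, 0.149]
ft_force: [-0.6, -0.4, -0.9]
grip_width: 0.0049
grasp_force: 59.4
```

jog_arm:
  deltas:
    - {"delta_pos": [0, 1, 0], "fingers": 0, "yaw": 0}
    - {"delta_pos": [0, 1, 0], "fingers": 0, "yaw": 0}

```text
clock: 9.35
eef_pos: [0.9705, 0.1028, 0.2747]
tool_rot: [0.648, 0.722, 0.179, 0.165]
ft_force: [-0.0, -0.6, -0.8]
grip_width: 0.0049
grasp_force: 59.4
```

jog_arm:
  deltas:
    - {"delta_pos": [0, 1, 0], "fingers": 0, "yaw": 0}
    - {"delta_pos": [0, 1, 0], "fingers": 0, "yaw": 0}

```text
clock: 9.55
eef_pos: [0.9869, 0.1046, 0.2863]
tool_rot: [0.644, 0.717, 0.197, 0.181]
ft_force: [0.8, -0.1, -0.4]
grip_width: 0.005
grasp_force: 59.4
```

```bash
python3 s.py
```

```text
9.55 [ 0.108  0.985  1.275  1.319 -0.006  1.569] [0.9869 0.1046 0.2863] [[-0.105, 0.852, 0.513], [0.994, 0.093, 0.049], [-0.006, 0.516, -0.857]] tilt 31.033520732433104
tilt az 5.464292968262965 y az 6.2593718537152405 y elev 31.03108378195995 x elev -0.3512245473014253
```

jog_arm:
  deltas:
    - {"delta_pos": [0, 1, 0], "fingers": 0, "yaw": 0}
    - {"delta_pos": [0, 1, 0], "fingers": 0, "yaw": 0}

```text
clock: 9.75
eef_pos: [1.0013, 0.1063, 0.3017]
tool_rot: [0.639, 0.712, 0.215, 0.197]
ft_force: [0.1, -0.6, -1.6]
grip_width: 0.005
grasp_force: 59.4
```

jog_arm:
  deltas:
    - {"delta_pos": [0, 1, 0], "fingers": 0, "yaw": 0}
    - {"delta_pos": [0, 1, 0], "fingers": 0, "yaw": 0}

```text
clock: 9.95
eef_pos: [1.0136, 0.1077, 0.3205]
tool_rot: [0.634, 0.706, 0.232, 0.213]
ft_force: [1.0, 0.3, -1.4]
grip_width: 0.0048
grasp_force: 59.5
```

jog_arm:
  deltas:
    - {"delta_pos": [0, 1, 0], "fingers": 0, "yaw": 0}
    - {"delta_pos": [0, 1, 0], "fingers": 0, "yaw": 0}

```text
clock: 10.15
eef_pos: [1.0238, 0.109, 0.3424]
tool_rot: [0.629, 0.701, 0.249, 0.228]
ft_force: [-0.0, -0.1, -1.4]
grip_width: 0.0053
grasp_force: 59.5
```

```bash
python3 s.py
```

```text
10.15 [ 0.108  0.956  1.275  1.201 -0.006  1.569] [1.0238 0.109  0.3424] [[-0.105, 0.768, 0.632], [0.994, 0.085, 0.062], [-0.006, 0.635, -0.772]] tilt 39.43036297490881
tilt az 5.6097991040657185 y az 6.336553880354021 y elev 39.4281017618884 x elev -0.3565358382416104
```

```bash
python3 -c "
from h import *
d([.80,.08,.33],[.77,.08,.33],[.6,.06,.32])"
```

```text
[0.8, 0.08, 0.33] [-0.017 -0.607 -0.446]
[0.77, 0.08, 0.33] [-0.007 -0.684 -0.509]
[0.6, 0.06, 0.32] [-0.013 -1.146 -0.845]
```

jog_arm:
  deltas:
    - {"delta_pos": [0, -0.1, -0.075], "fingers": 0, "yaw": 0}
    - {"delta_pos": [-0.01, -0.2, -0.15], "fingers": 0, "yaw": 0}
    - {"delta_pos": [-0.01, -0.32, -0.235], "fingers": 0, "yaw": 0}
    - {"delta_pos": [-0.01, -0.44, -0.325], "fingers": 0, "yaw": 0}
    - {"delta_pos": [-0.01, -0.56, -0.415], "fingers": 0, "yaw": 0}
    - {"delta_pos": [-0.01, -0.68, -0.505], "fingers": 0, "yaw": 0}
    - {"delta_pos": [-0.01, -0.8, -0.595], "fingers": 0, "yaw": 0}
    - {"delta_pos": [-0.01, -0.92, -0.68], "fingers": 0, "yaw": 0}
    - {"delta_pos": [-0.01, -0.98, -0.725], "fingers": 0, "yaw": 0}
    - {"delta_pos": [-0.01, -0.98, -0.725], "fingers": 0, "yaw": 0}

```text
clock: 11.15
eef_pos: [0.6573, 0.067, 0.3235]
tool_rot: [0.629, 0.701, 0.248, 0.227]
ft_force: [0.4, 0.0, -0.1]
grip_width: 0.0053
grasp_force: 59.5
```

```bash
python3 s.py
python3 - <<'E'
from h import *
d([.48,.06,.25],[.44,.25,.22])
a=cam('top');b=cam('side');save(b,'b1.png');save(a,'a1.png')
E
```

```text
11.15 [ 0.103  0.05  -0.22   0.614 -0.003  1.565] [0.6573 0.067  0.3235] [[-0.105, 0.769, 0.631], [0.994, 0.085, 0.062], [-0.006, 0.634, -0.773]] tilt 39.33875163336042
tilt az 5.606886933557707 y az 6.332514752034926 y elev 39.33649885903969 x elev -0.35575693656702295
[0.48, 0.06, 0.25] [ 0.041 -0.612 -0.185]
[0.44, 0.25, 0.22] [ 0.685 -0.724 -0.152]
```

View pics/b1.png

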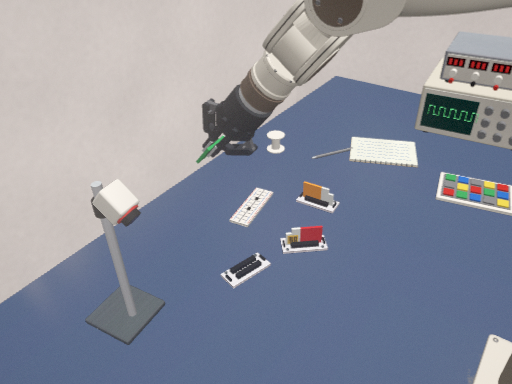

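```bash
python3 -c "
from h import *
d([.49,.28,.21])"
```

```text
[0.49, 0.28, 0.21] [ 0.767 -0.62  -0.022]
```

jog_arm:
  deltas:
    - {"delta_pos": [0.08, -0.06, 0], "fingers": 0, "yaw": 0}
    - {"delta_pos": [0.19, -0.15, -0.01], "fingers": 0, "yaw": 0}
    - {"delta_pos": [0.31, -0.25, -0.01], "fingers": 0, "yaw": 0}
    - {"delta_pos": [0.43, -0.35, -0.01], "fingers": 0, "yaw": 0}
    - {"delta_pos": [0.55, -0.45, -0.02], "fingers": 0, "yaw": 0}
    - {"delta_pos": [0.66, -0.54, -0.02], "fingers": 0, "yaw": 0}
    - {"delta_pos": [0.74, -0.6, -0.022], "fingers": 0, "yaw": 0}
    - {"delta_pos": [0.77, -0.62, -0.022], "fingers": 0, "yaw": 0}
    - {"delta_pos": [0.77, -0.62, -0.022], "fingers": 0, "yaw": 0}

```text
clock: 12.15
eef_pos: [0.4899, 0.2826, 0.2083]
tool_rot: [0.628, 0.702, 0.249, 0.227]
ft_force: [-0.2, 0.6, -0.7]
grip_width: 0.0052
grasp_force: 59.5
```

```bash
python3 s.py
python3 - <<'E'
from h import *
d([.53,.306,.197])
a=cam('top');b=cam('side');save(b,'b2.png');save(a,'a2.png')
x=cv2.resize(b['image'][140:300,60:260,::-1],(400,320),interpolation=cv2.INTER_CUBIC)
y=cv2.resize(a['image'][120:280,90:290,::-1],(400,320),interpolation=cv2.INTER_CUBIC)
cv2.imwrite('pics/c2.png',np.hstack([x,y]))
E
```

```text
12.15 [ 0.723  0.019 -0.558  0.407 -0.38   2.068] [0.4899 0.2826 0.2083] [[-0.108, 0.768, 0.631], [0.994, 0.088, 0.063], [-0.007, 0.634, -0.773]] tilt 39.37433533546791
tilt az 5.717934662292551 y az 6.51856350751046 y elev 39.37159210829638 x elev -0.392626402667446
[0.53, 0.306, 0.197] [0.063 0.086 0.118]
```

View pics/c2.png

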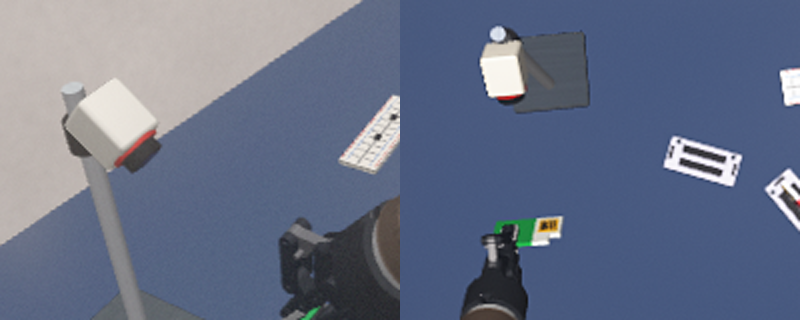

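jog_arm:
  deltas:
    - {"delta_pos": [0.02, 0.03, 0.04], "fingers": 0, "yaw": 0}
    - {"delta_pos": [0.045, 0.06, 0.085], "fingers": 0, "yaw": 0}
    - {"delta_pos": [0.063, 0.086, 0.118], "fingers": 0, "yaw": 0}
    - {"delta_pos": [0.063, 0.086, 0.118], "fingers": 0, "yaw": 0}
    - {"delta_pos": [0.063, 0.086, 0.118], "fingers": 0, "yaw": 0}

```text
clock: 12.75
eef_pos: [0.5304, 0.3031, 0.1976]
tool_rot: [0.629, 0.7, 0.248, 0.228]
ft_force: [-0.4, -0.1, -1.0]
grip_width: 0.0046
grasp_force: 59.5
```

```bash
cat > m.py <<'E'
from h import *
a=cam('top'); save(a,'a3.png'); o=bot.get_obs(); M=R.from_quat(o['tool_rot']).as_matrix()
im=a['image']; h=cv2.cvtColor(im,cv2.COLOR_RGB2HSV).astype(int); x0,y0,x1,y1=120,170,200,270
def sel(m):
    v,u=np.nonzero(m[y0:y1,x0:x1]); return np.c_[u+x0,v+y0]
y=sel((h[...,0]>15)&(h[...,0]<35)&(h[...,1]>90)&(h[...,2]>80))
rect=cv2.minAreaRect(y.astype(np.float32)); print('label px',len(y),rect)
P=bydepth(a,y); print('label by depth',np.median(P,0).round(4))
for z in(.195,.199,.203): print(z,onz(a,[rect[0]],z).round(4))
g=sel((h[...,0]>45)&(h[...,0]<80)&(h[...,1]>120)&(h[...,2]>50)); w=sel((h[...,1]<50)&(h[...,2]>150))
Q=np.r_[bydepth(a,y),bydepth(a,g),bydepth(a,w)]; Q=Q[(Q[:,2]>.12)&(Q[:,2]<.27)]
for i in range(3):
    m=Q.mean(0); n=np.linalg.svd(Q-m)[2][2]; n*=np.sign(n[2]); r=(Q-m)@n; Q=Q[abs(r)<.004]
print('plane',len(Q),n.round(3),'elev',np.degrees(np.arcsin(n[2])),'az',np.degrees(np.arctan2(n[1],n[0])),'tool y',M[:,1].round(3))
# level direction: upper/lower edge of the label in plate plane
u=y.astype(float); o_,d_=rays(a,u); c=np.median(P,0); X=o_+d_*(((c-o_)@n)/(d_@n))[:,None]
e1=np.cross([0,0,1],n); e1/=np.linalg.norm(e1); e2=np.cross(n,e1)
print('label rect in plane mm',cv2.minAreaRect((np.c_[(X-c)@e1,(X-c)@e2]*1000).astype(np.float32)))
print('label in tool',(M.T@(c-o['eef_pos'])).round(4))
cv2.imwrite('pics/lab.png',cv2.resize(im[190:250,120:200,::-1],(800,600),interpolation=cv2.INTER_CUBIC))
E
python3 s.py; python3 m.py
```

```text
12.75 [ 0.699  0.118 -0.482  0.376 -0.368  2.049] [0.5304 0.3031 0.1976] [[-0.104, 0.768, 0.632], [0.995, 0.084, 0.061], [-0.007, 0.635, -0.773]] tilt 39.38779257293708
tilt az 5.486508406165183 y az 6.266334968988343 y elev 39.38518980536085 x elev -0.38246043304899063
label px 52 ((157.5, 217.0), (6.0, 9.0), 90.0)
label by depth [0.5363 0.2531 0.2013]
0.195 [[0.5367 0.2552 0.195 ]]
0.199 [[0.5365 0.2544 0.199 ]]
0.203 [[0.5363 0.2535 0.203 ]]
plane 242 [0.753 0.091 0.652] elev 40.70524437509339 az 6.910734673575755 tool y [0.768 0.085 0.634]
label rect in plane mm ((0.7795829772949219, -0.3510856628417969), (26.007465362548828, 25.110837936401367), 80.94224548339844)
label in tool [-0.0504  0.003  -0.002 ]
```

View pics/lab.png

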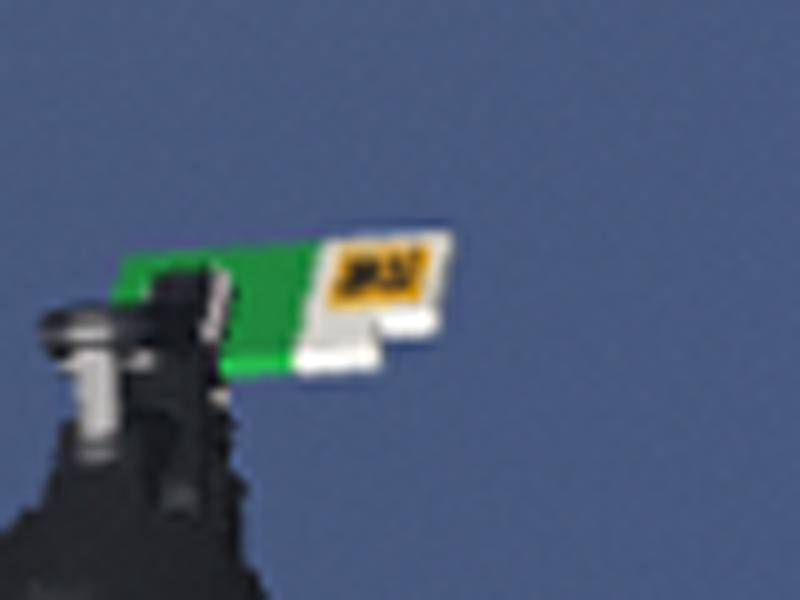

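Run:
```python
from h import *
a=cam('top'); o=bot.get_obs(); M=R.from_quat(o['tool_rot']).as_matrix(); n=M[:,1]
c=np.array([.5364,.254,.2005]); px=np.array([[132,215.5],[165.5,213]])-[.45,.45]
q,dd=rays(a,px); X=q+dd*(((c-q)@n)/(dd@n))[:,None]; e=X[1]-X[0]
print(X.round(4),np.linalg.norm(e),'elev of +x',np.degrees(np.arcsin(e[2]/np.linalg.norm(e))),'label to edge',(c-X[0])@(-M[:,2]),(c-X[1])@(-M[:,2]))
d(o['eef_pos']+[0.0005,.0042,-.001])
```

```text
[[0.5408 0.3289 0.1851]
 [0.5496 0.2367 0.1869]] 0.09260505714969892 elev of +x 1.099514070110524 label to edge 0.019305405934923567 0.017799155840977993
[0.53027581 0.30745585 0.19656339] [0.014 0.    0.004]
```

Long edges are level within about 1°, and the plate faces the lens. I'll make the last 4 mm correction.

jog_arm:
  deltas:
    - {"delta_pos": [0.007, 0, 0.002], "fingers": 0, "yaw": 0}
    - {"delta_pos": [0.014, 0, 0.004], "fingers": 0, "yaw": 0}
    - {"delta_pos": [0.014, 0, 0.004], "fingers": 0, "yaw": 0}
    - {"delta_pos": [0.014, 0, 0.004], "fingers": 0, "yaw": 0}
    - {"delta_pos": [0.014, 0, 0.004], "fingers": 0, "yaw": 0}

```text
clock: 13.35
eef_pos: [0.5302, 0.3084, 0.1966]
tool_rot: [0.629, 0.701, 0.249, 0.228]
ft_force: [0.0, 0.6, -0.1]
grip_width: 0.0052
grasp_force: 59.5
```

```bash
python3 s.py; python3 m.py
```

```text
13.35 [ 0.708  0.125 -0.477  0.376 -0.372  2.056] [0.5302 0.3084 0.1966] [[-0.106, 0.768, 0.632], [0.994, 0.086, 0.062], [-0.006, 0.635, -0.773]] tilt 39.409796891165804
tilt az 5.620051417865559 y az 6.354119151216118 y elev 39.40749026823102 x elev -0.3600725524053519
label px 52 ((155.5, 217.0), (6.0, 9.0), 90.0)
label by depth [0.5363 0.2581 0.202 ]
0.195 [[0.5366 0.2606 0.195 ]]
0.199 [[0.5364 0.2598 0.199 ]]
0.203 [[0.5362 0.2589 0.203 ]]
plane 240 [0.752 0.092 0.653] elev 40.774318365693084 az 7.013663186468381 tool y [0.768 0.085 0.635]
label rect in plane mm ((1.0198488235473633, 0.40566062927246094), (24.235422134399414, 26.151586532592773), 5.462096691131592)
label in tool [-0.0507  0.0038 -0.0035]
```

Label is within about 2–3 mm of the spot; handing in.

```bash
python3 -c "
from workcell import bot
print(bot.job_done())"
```

```text
the job is handed in; nothing more can be done
None
```

The job is handed in at about 13 s on the robot's clock: the green plate is held by its clear end, label facing the lens, about 2–3 mm from the reader spot and within roughly 1° of square and level by my camera measurements; `job_done` gave no verdict.

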